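# Rattle-check the emptied parts canister at the microscope bench

## Robot

A 6-joint arm with a two-finger parallel gripper is mounted at the origin on the work surface. World frame = base frame: x ahead of the robot, y to its left, z up, the work surface at z = 0. Lengths are in mm, angles in rad, forces in N, time in s.
With the tool pointing down it reaches from about 350 to 975 mm from the base axis. Payload 7.1 kg.
Tool frame: the origin (TCP) lies between the finger pads; the fingertips stand 8 mm ahead of it and the grasp point (between the pads) lies 11 mm behind it (ctrl.tips_ahead is the distance from the TCP to the fingertips, in mm); y points along the fingers, z is the direction in which the jaws open and shut, and the axes are right-handed (so a half turn about y gives the same grasp; the last joint's range is limited). The gripper opens to 88 mm and grips with 3 to 60 N. Pads are 20 mm wide; open, the fingers measure 115 mm over their backs; the gripper's body (75 mm by 178 mm) begins 61 mm behind the grasp point.
Start: joints at [1.223, 0.423, 1.63, -0, 1.089, -0.019], TCP at [201.785, 591.513, 230.675] pointing down, gripper open.
Joint ranges: [-3, 3], [-0.9, 2.11], [0.09, 2.58], [-1.31, 4.45], [0.11, 2.69], [-2.54, 2.54]. Speed limits (rad/s): [2.39, 2.39, 3.01, 3.14, 3.14, 3.14].

## Interface

Orientations are given as a rotation vector (axis times angle).
In Python, from workcell import ctrl gives the robot as it stands.
- The arm moves only by the shell command python3 -m creep 'ROWS'. ROWS is JSON, a list of rows, each an object of numbers: "tx", "ty", "tz": the shift along the world's x, y, z in mm; "rx", "ry", "rz": the turn, a rotation vector about the world's x, y, z in rad; "fingers": the closure in counts, from 0 (fully open) to 255 (shut). A call has 1 to 10 rows; each row is the pose to reach, as a shift and turn from the pose commanded when the call began; what a row does not reach only later rows make up. A row lasts 1/8 s, in which the tool goes at most 62.5 mm and 10.7 degrees, less where a joint would pass 70% of its speed; a pose out of reach is approached as far as the arm can. A call with a gripper value outside its range is refused whole. The fingers move at their own pace and stop on an object; the grip force is fixed at half the most. Time passes only in rows, so rows that repeat a pose let the fingers close. It gives the time, the measured TCP pose, the force and the opening at its end, in the units of the state.
- ctrl.get_obs(): the state, without advancing time (a new reading comes with each control period).
- ctrl.get_image(name): name is "scene" or "top" or "wrist"; returns a dict with "pixels" (480x640x3 uint8, blue, green, red), "intrinsics" (3x3 intrinsics, pixels), "rvec" (rotation vector, rad) and "tvec" (3), from world to camera coordinates, as OpenCV has them. Camera axes: x right, y down, z forward; pixel columns grow to the right and rows downward; lengths in mm; the calibration is good to about 2 mm. A picture is of the moment at which its call begins. There is no depth.
- ctrl.close_job(): hands the job in, once; it reports no verdict.
The state is a dict: "t": time; "qpos": joint angles; "qvel": joint speeds; "joint_torque": joint torques, N m; "ee_pos": TCP position; "orientation": TCP orientation; "ft_force": force on the tool from outside, world axes, zero at the start; "moment": the same for the moment, N m; "width": finger opening in mm.
Only numpy, scipy, OpenCV 4.12 (cv2) and the standard library are available. Lean on these libraries where they do the work, as an engineer would, in place of code of your own. Each camera call takes 0.05 s, during which the arm holds its last target.

## Task

The tall round aluminium canister is supposed to have been emptied, but a heavy steel slug may still be shut inside. Lift it clear of the bench and shake it by tipping it well over (about 30 degrees) and back upright, twice, feeling for the weight or rattle of something left inside. If it is empty, stand it upright in the middle of the square tray; if something is still in it, stand it upright in the middle of the round dish; set it down rather than dropping it, and let go.

Things in the scene. Friction and masses are not known exactly. Their poses are not given: they have to be found in the camera images.
- canister_center (a point): Centre (half-way up, 35 mm) of the loose, closed, plain aluminium canister: upright cylinder, 56 mm diameter, 70 mm high, two dark grooves near the top (the cap stays on), z up. The other tins beside it are squat or square. Empty it weighs 0.11 to 0.15 kg; with the unseen loose steel slug (38 mm diameter, 36 mm high, 0.32 kg) 0.43 to 0.47 kg, about 4.4 N against 1.3 N.
- square_tray: Square shallow tray of grey plastic, fixed to the bench, 150 by 150 mm outside, rim 12 mm above the bench, walls and floor 4 mm thick. For an EMPTY canister. Origin: centre of its underside, at bench height; the inner floor is 4 mm above. z up, x and y along its sides.
- round_dish: Round shallow dish of grey plastic, fixed to the bench, 158 mm outside diameter, 150 mm inside, rim 12 mm above the bench, floor 4 mm thick. For a canister with SOMETHING STILL INSIDE. Origin: centre of its underside, at bench height; the inner floor is 4 mm above. z up.
There are look-alikes about, which are no part of the job. What is shaped like the part that bears canister_center but pink is not meant.

How it is judged (in metres and radians):
On the way, in this order (a step that is already met when the one before it is completed fails the run):
1. the canister is lifted upright, its centre more than 80 mm above the bench (height (world z) of canister_center above 0.08 m and angle between canister_center's own z axis and vertical below 0.2 rad), for 0.1 s.
2. shaken: tipped over by more than 20 degrees in the air (height (world z) of canister_center above 0.07 m and angle between canister_center's own z axis and vertical above 0.35 rad).
3. brought back to within 11 degrees of upright in the air (height (world z) of canister_center above 0.07 m and angle between canister_center's own z axis and vertical below 0.19 rad).
4. tipped over by more than 20 degrees a second time, either way (all of step 2).
5. brought back to within 11 degrees of upright in the air (all of step 3).
At the end, for the whole second after the job is handed in: The canister stands upright (within 10 degrees), at rest and released, its axis within 25 mm of the holder's centre: in the square tray if empty (pressing on it with under 2.7 N), in the round dish if the slug is inside (over 2.7 N) (angle between canister_center's own z axis and vertical below 0.17 rad and height (world z) of canister_center below 0.045 m and ((horizontal distance between canister_center and square_tray below 0.025 m and contact force between canister and square_tray between 0.4 and 2.7 N) or (horizontal distance between canister_center and round_dish below 0.025 m and contact force between canister and round_dish above 2.7 N)) and linear speed of canister below 0.03 m/s); the robot touches nothing.
It fails at once if the canister is dropped or thrown: out of the fingers with its centre more than 65 mm above the bench (height (world z) of canister_center above 0.065 m and contact force between the fingers and canister below 0.05 N).
It also fails if it takes over 48 s, if anything falls off the work surface, if the arm or the gripper's body presses on something with over 40 N, if the wrist force passes 120 N, or if a joint passes its speed limit or range.

## Working session

There is one attempt and no reset: what is moved stays moved. The work goes in short steps, Python scripts to look and compute and a shell command to move; the robot and the scene stay as the last step left them, time stands still between calls to the robot, and variables do not carry over. Pictures are saved under pics/ and viewed, and the job is handed in when it is done.

```bash
mkdir -p pics; ls; python3 - <<'E'
from workcell import ctrl
import cv2
o=ctrl.get_obs()
for k,v in o.items(): print(k,v)
for n in("scene","top","wrist"):
    r=ctrl.get_image(n); cv2.imwrite(f"pics/{n}0.png",r["pixels"]); print(n,r["intrinsics"],r["rvec"],r["tvec"])
E
```

```text
pics
t 0.0
qpos [ 1.22299984e+00  4.23849665e-01  1.63069629e+00  1.24197815e-05
  1.08859481e+00 -1.89774671e-02]
qvel [-3.42874910e-04 -3.22757243e-04 -1.43902893e-05 -3.44380687e-04
 -2.17132186e-04  1.23471087e-03]
joint_torque [ 1.57087987e-03 -5.44638026e+01 -2.73661512e+01  6.45622099e-02
  2.27061252e-02 -9.61307705e-05]
ee_pos [201.60011644 591.01185184 229.89370735]
orientation [-1.55687213  0.25833296 -0.25787071]
ft_force [ 0.40794238 -0.86223642  0.19222491]
moment [ 0.01405912  0.01393531 -0.05385548]
width 87.71097086571027
scene [[449.83580665   0.         319.70944968]
 [  0.         449.83580665 243.79260047]
 [  0.           0.           1.        ]] [ 1.68954254  1.57915179 -0.80651839] [ -42.10001995 -305.8263547  1427.28949289]
top [[468.55759467   0.         327.98209225]
 [  0.         468.55759467 242.79595553]
 [  0.           0.           1.        ]] [ 2.12175114 -2.13576065  0.14337189] [ -2.58912124 579.89093708 831.43425062]
wrist [[365.15429041   0.         322.90604992]
 [  0.         365.15429041 240.47445575]
 [  0.           0.           1.        ]] [-2.38327339 -1.70383924 -0.21289884] [-623.51459348  -29.82545329  389.68163147]
```

View pics/scene0.png

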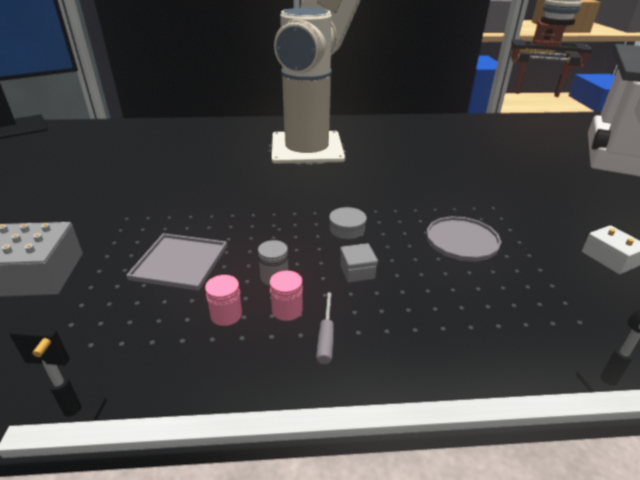

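View pics/top0.png

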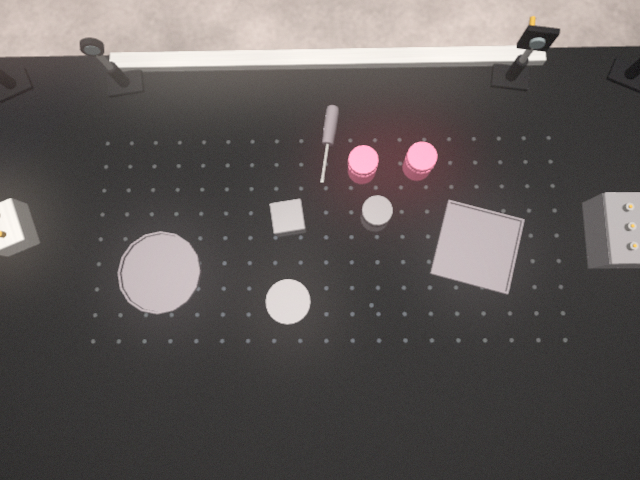

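View pics/wrist0.png

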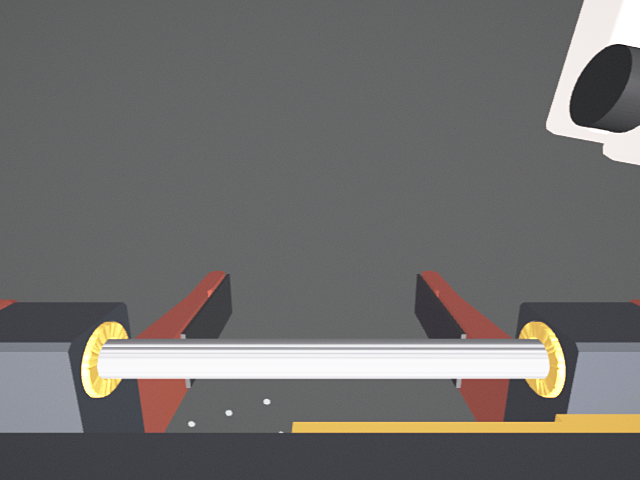

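In the scene view the grey canister is at (273,262), with the pink look-alikes at (224,300) and (286,296). The squat round tin is at (348,222), the square tin at (358,262), the tray at (180,260) and the dish at (463,238).

In the top view:
- **Chosen canister:** about (377,210), grey, tall, with two grooves.
- **Could be mistaken for it:** pink at (363,163), pink at (421,160), squat round tin at (288,302), square tin at (288,216).
- **Targets:** tray (478,247), dish (160,272).

Next I'll take a close crop and measure.

```bash
cat > h.py <<'E'
import numpy as np, cv2
from workcell import ctrl
def cam(n):
    r=ctrl.get_image(n); R=cv2.Rodrigues(np.array(r["rvec"],float))[0]
    return r["pixels"],np.array(r["intrinsics"]),R,np.array(r["tvec"],float).ravel()
def onz(c,uv,z):
    _,K,R,t=c
    d=R.T@np.linalg.solve(K,np.array([uv[0],uv[1],1.])); o=-R.T@t
    return o+d*(z-o[2])/d[2]
def proj(c,P):
    _,K,R,t=c
    return cv2.projectPoints(np.array(P,float).reshape(-1,1,3),cv2.Rodrigues(R)[0],t,K,None)[0].reshape(-1,2)
E
python3 - <<'E'
from h import *
s=cam("scene");t=cam("top")
a=cv2.resize(s[0][190:340,180:400],None,fx=3,fy=3,interpolation=2)
b=cv2.resize(t[0][120:320,240:540],None,fx=2.2,fy=2.2,interpolation=2)
cv2.imwrite("pics/crop_s.png",a);cv2.imwrite("pics/crop_t.png",b)
for n,uv,z in[("can",(377,210),70),("pinkA",(363,160),70),("pinkB",(422,156),70),("sq",(288,215),40),("squat",(288,302),35),("tray",(478,247),10),("dish",(160,272),10)]:
    print(n,onz(t,uv,z).round(1))
for n,uv,z in[("can",(273,249),70),("pinkA",(286,281),70),("pinkB",(223,286),70),("tray",(180,260),10),("dish",(463,238),10)]:
    print("s",n,onz(s,uv,z).round(1))
E
```

```text
can [636.2 -97.2  70. ]
pinkA [732.1 -73.1  70. ]
pinkB [ 738.5 -183.2   70. ]
sq [635.1  69.7  40. ]
squat [470.6  68.8  35. ]
tray [ 574.9 -295.4   10. ]
dish [530.7 321.7  10. ]
s can [640.8 -94.5  70. ]
s pinkA [737.1 -70.8  70. ]
s pinkB [ 743.8 -178.5   70. ]
s tray [ 585.1 -289.    10. ]
s dish [540.9 323.   10. ]
```

View pics/crop_s.png

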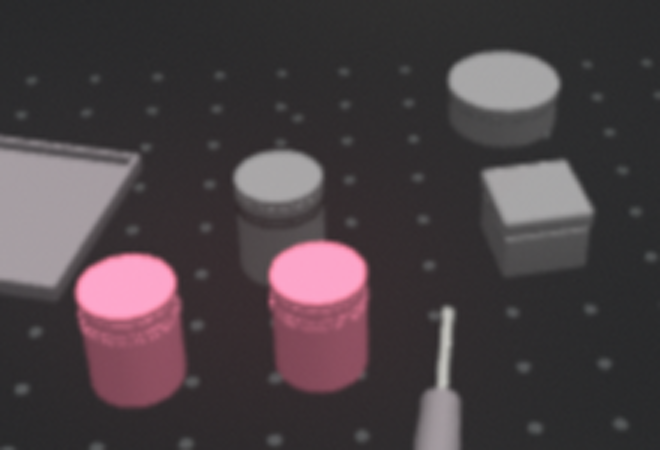

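View pics/crop_t.png

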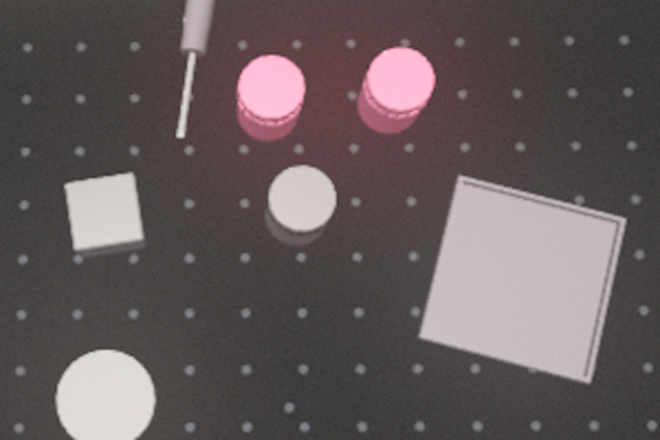

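The crops show the grey can with two grooves just under its cap: top-view cap centre about (377,210), scene (273,250). Both of its taller neighbours are pink. Now I'll refine the position by contour.

```bash
python3 - <<'E'
from h import *
t=cam("top");s=cam("scene")
def seg(c,thr,seed,win):
    g=cv2.cvtColor(c[0],cv2.COLOR_BGR2GRAY); m=(g>thr).astype(np.uint8)
    n,l=cv2.connectedComponents(m); k=l[seed[1],seed[0]]; mm=(l==k).astype(np.uint8)
    cs=max(cv2.findContours(mm,0,1)[0],key=cv2.contourArea); return cs
for n,c,thr,seed,z in[("can",t,110,(377,210),70),("can",t,130,(377,210),70),("dish",t,90,(160,272),12),("tray",t,90,(478,247),12),("dish",t,70,(160,272),12),("tray",t,70,(478,247),12),
   ("can s",s,110,(273,248),70),("dish s",s,80,(463,238),12),("tray s",s,80,(180,260),12)]:
    cs=seg(c,thr,seed,0)
    W=np.array([onz(c,p,z)[:2] for p in cs[:,0]],np.float32)
    (cx,cy),(w,h),an=cv2.minAreaRect(W); print(n,thr,len(cs),round(cx,1),round(cy,1),round(w,1),round(h,1),round(an,1),W.min(0),W.max(0))
E
```

```text
can 110 85 636.3 -97.2 55.0 56.4 89.1 [ 608.1114  -124.82621] [664.59393 -69.59315]
can 130 84 637.2 -97.3 55.0 54.6 89.1 [ 609.9372  -124.82621] [664.5535  -69.62332]
dish 90 256 531.0 323.4 163.2 162.4 44.5 [445.98105 241.47864] [611.5957  405.53906]
tray 90 311 579.4 -294.3 153.6 163.8 74.3 [ 484.11493 -386.46274] [ 670.23083 -200.80933]
dish 70 1878 513.3 201.9 285.7 431.9 8.6 [390.89694 -16.84097] [679.5455  423.26404]
tray 70 3538 793.3 28.8 1356.5 627.2 88.7 [ 473.29782 -656.1798 ] [1121.8231   699.95386]
can s 110 66 638.3 -96.2 54.0 55.5 86.6 [ 610.3816 -123.1297] [666.586   -69.53957]
dish s 80 169 533.1 324.6 161.0 163.8 58.1 [450.8686  243.58864] [614.8459  406.02866]
tray s 80 221 578.6 -292.0 156.3 156.5 74.1 [ 484.93674 -385.58704] [ 672.4574  -200.06743]
```

```bash
python3 - <<'E'
from h import *
o=ctrl.get_obs();R=cv2.Rodrigues(np.array(o["orientation"],float))[0];print(o["t"]);print(R.round(3))
j=R[:,2];print("jaw az deg",np.degrees(np.arctan2(j[1],j[0])))
print("shift",np.array([637.3,-96.7,150])-np.array([201.785,591.513,230.675]))
E
```

```text
0.35
[[ 0.946 -0.     0.323]
 [-0.323 -0.     0.946]
 [-0.    -1.    -0.   ]]
jaw az deg 71.16005300447357
shift [ 435.515 -688.213  -80.675]
```

```bash
python3 -m creep '[{"tx":435,"ty":-688,"tz":-60},{"tx":435,"ty":-688,"tz":-60},{"tx":435,"ty":-688,"tz":-60},{"tx":435,"ty":-688,"tz":-60},{"tx":435,"ty":-688,"tz":-60},{"tx":435,"ty":-688,"tz":-60},{"tx":435,"ty":-688,"tz":-60},{"tx":435,"ty":-688,"tz":-60},{"tx":435,"ty":-688,"tz":-60},{"tx":435,"ty":-688,"tz":-60}]'
```

```text
schema error: expected keys tx, ty, tz, rx, ry, rz, fingers
```

```bash
python3 -m creep '[{"tx":435,"ty":-688,"tz":-60,"rx":0,"ry":0,"rz":0,"fingers":0},{"tx":435,"ty":-688,"tz":-60,"rx":0,"ry":0,"rz":0,"fingers":0},{"tx":435,"ty":-688,"tz":-60,"rx":0,"ry":0,"rz":0,"fingers":0},{"tx":435,"ty":-688,"tz":-60,"rx":0,"ry":0,"rz":0,"fingers":0},{"tx":435,"ty":-688,"tz":-60,"rx":0,"ry":0,"rz":0,"fingers":0},{"tx":435,"ty":-688,"tz":-60,"rx":0,"ry":0,"rz":0,"fingers":0},{"tx":435,"ty":-688,"tz":-60,"rx":0,"ry":0,"rz":0,"fingers":0},{"tx":435,"ty":-688,"tz":-60,"rx":0,"ry":0,"rz":0,"fingers":0},{"tx":435,"ty":-688,"tz":-60,"rx":0,"ry":0,"rz":0,"fingers":0},{"tx":435,"ty":-688,"tz":-60,"rx":0,"ry":0,"rz":0,"fingers":0}]'
```

```text
t: 1.6
ee_pos: [536.0, 62.7, 184.8]
orientation: [-1.555, 0.258, -0.259]
ft_force: [0.4, 1.0, 1.2]
width: 88.0
```

```bash
python3 -m creep '[{"tx":99,"ty":-155,"tz":-30,"rx":0,"ry":0,"rz":0,"fingers":0},{"tx":99,"ty":-155,"tz":-30,"rx":0,"ry":0,"rz":0,"fingers":0},{"tx":99,"ty":-155,"tz":-30,"rx":0,"ry":0,"rz":0,"fingers":0},{"tx":99,"ty":-155,"tz":-30,"rx":0,"ry":0,"rz":0,"fingers":0},{"tx":99,"ty":-155,"tz":-30,"rx":0,"ry":0,"rz":0,"fingers":0}]'; python3 - <<'E'
from h import *
o=ctrl.get_obs();print(o["qpos"],o["ee_pos"],o["ft_force"])
for n in("scene","wrist"): cv2.imwrite(f"pics/{n}1.png",cam(n)[0])
c=cam("wrist");print(proj(c,[[637,-97,70],[637,-97,0]]))
E
```

```text
t: 2.22
ee_pos: [633.3, -90.2, 154.3]
orientation: [-1.555, 0.26, -0.258]
ft_force: [0.4, -0.4, -0.1]
width: 87.5
[-1.60247210e-01  5.34162105e-01  1.64604081e+00  2.90355994e-04
  9.62596904e-01 -1.40168110e+00] [633.28989386 -90.23336647 154.31728789] [ 0.37869467 -0.38521308 -0.13208583]
[[314.9227441  257.58963374]
 [316.61083976 234.03488922]]
```

View pics/wrist1.png

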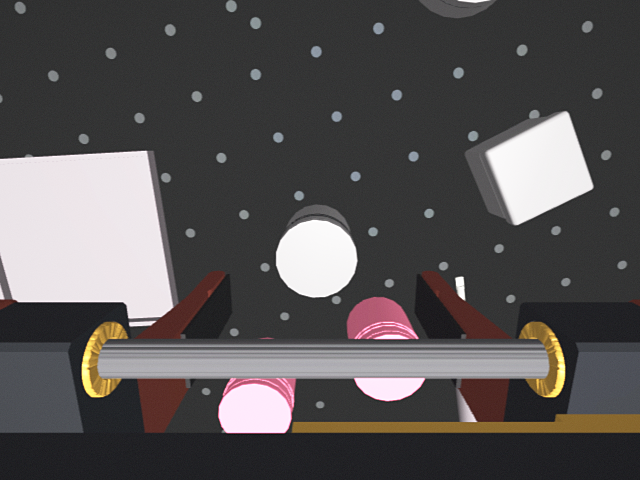

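The wrist picture shows the grey can's cap at (316,258), within about 1 px of the predicted (315,258). The pink cans lie outside the fingers' descent path. I'll correct the offset, descend and grip.

```bash
python3 -m creep '[{"tx":4,"ty":-6,"tz":0,"rx":0,"ry":0,"rz":0,"fingers":0},{"tx":4,"ty":-6,"tz":-40,"rx":0,"ry":0,"rz":0,"fingers":0},{"tx":4,"ty":-6,"tz":-80,"rx":0,"ry":0,"rz":0,"fingers":0},{"tx":4,"ty":-6,"tz":-110,"rx":0,"ry":0,"rz":0,"fingers":0},{"tx":4,"ty":-6,"tz":-122,"rx":0,"ry":0,"rz":0,"fingers":0},{"tx":4,"ty":-6,"tz":-122,"rx":0,"ry":0,"rz":0,"fingers":0},{"tx":4,"ty":-6,"tz":-122,"rx":0,"ry":0,"rz":0,"fingers":0}]'
```

```text
t: 3.25
ee_pos: [638.9, -96.4, 34.1]
orientation: [-1.555, 0.256, -0.26]
ft_force: [0.7, 0.1, -0.1]
width: 87.9
```

```bash
python3 -m creep '[{"tx":-1,"ty":0,"tz":-2,"rx":0,"ry":0,"rz":0,"fingers":255},{"tx":-1,"ty":0,"tz":-2,"rx":0,"ry":0,"rz":0,"fingers":255},{"tx":-1,"ty":0,"tz":-2,"rx":0,"ry":0,"rz":0,"fingers":255},{"tx":-1,"ty":0,"tz":-2,"rx":0,"ry":0,"rz":0,"fingers":255},{"tx":-1,"ty":0,"tz":-2,"rx":0,"ry":0,"rz":0,"fingers":255},{"tx":-1,"ty":0,"tz":-2,"rx":0,"ry":0,"rz":0,"fingers":255},{"tx":-1,"ty":0,"tz":-2,"rx":0,"ry":0,"rz":0,"fingers":255},{"tx":-1,"ty":0,"tz":-2,"rx":0,"ry":0,"rz":0,"fingers":255}]'
```

```text
t: 4.25
ee_pos: [637.1, -96.3, 31.0]
orientation: [-1.555, 0.258, -0.258]
ft_force: [-0.8, 0.2, 5.3]
width: 55.6
```

```bash
python3 - <<'E'
from h import *
o=ctrl.get_obs();print(o["qpos"],o["ee_pos"],o["ft_force"],o["moment"],o["joint_torque"],o["width"])
E
```

```text
[-1.68537391e-01  7.12086142e-01  1.67380440e+00  6.93999888e-05
  7.55352437e-01 -1.41056715e+00] [637.05490394 -96.31025305  30.96798636] [-0.77394118  0.15181686  5.2908162 ] [ 0.13941174  0.14982857 -0.05240845] [-5.44932112e-01 -5.91856277e+01 -1.83852518e+01 -1.55213149e-01
 -1.81387723e-01  1.48698880e-03] 55.6059886539317
```

The jaws stopped at 55.6 mm, which fits the 56 mm can. Lifting straight up.

```bash
python3 -m creep '[{"tx":0,"ty":0,"tz":12,"rx":0,"ry":0,"rz":0,"fingers":255},{"tx":0,"ty":0,"tz":35,"rx":0,"ry":0,"rz":0,"fingers":255},{"tx":0,"ty":0,"tz":65,"rx":0,"ry":0,"rz":0,"fingers":255},{"tx":0,"ty":0,"tz":100,"rx":0,"ry":0,"rz":0,"fingers":255},{"tx":0,"ty":0,"tz":125,"rx":0,"ry":0,"rz":0,"fingers":255},{"tx":0,"ty":0,"tz":140,"rx":0,"ry":0,"rz":0,"fingers":255},{"tx":0,"ty":0,"tz":140,"rx":0,"ry":0,"rz":0,"fingers":255},{"tx":0,"ty":0,"tz":140,"rx":0,"ry":0,"rz":0,"fingers":255},{"tx":0,"ty":0,"tz":140,"rx":0,"ry":0,"rz":0,"fingers":255},{"tx":0,"ty":0,"tz":140,"rx":0,"ry":0,"rz":0,"fingers":255}]'
```

```text
t: 5.5
ee_pos: [636.5, -96.2, 169.8]
orientation: [-1.555, 0.259, -0.257]
ft_force: [0.1, -0.2, -4.9]
width: 56.0
```

```bash
python3 - <<'E'
from h import *
F=[]
for i in range(6):
    c=cam("scene"); o=ctrl.get_obs();F.append(np.r_[o["ft_force"],o["moment"]])
print(np.mean(F,0),np.std(F,0),o["t"],o["qpos"],o["ee_pos"],o["width"])
cv2.imwrite("pics/s2.png",cv2.resize(c[0][130:350,150:450],None,fx=2.5,fy=2.5))
E
```

```text
[ 0.14265834 -0.32913298 -4.32704181  0.02537629  0.01334287 -0.01005383] [0.80908413 0.14946828 0.49659948 0.0378988  0.01967936 0.039343  ] 5.8 [-1.68547966e-01  5.19334133e-01  1.62708565e+00 -4.34643679e-05
  9.95314907e-01 -1.41056892e+00] [636.86559076 -96.31066341 170.64092597] 55.72458937236991
```

View pics/s2.png

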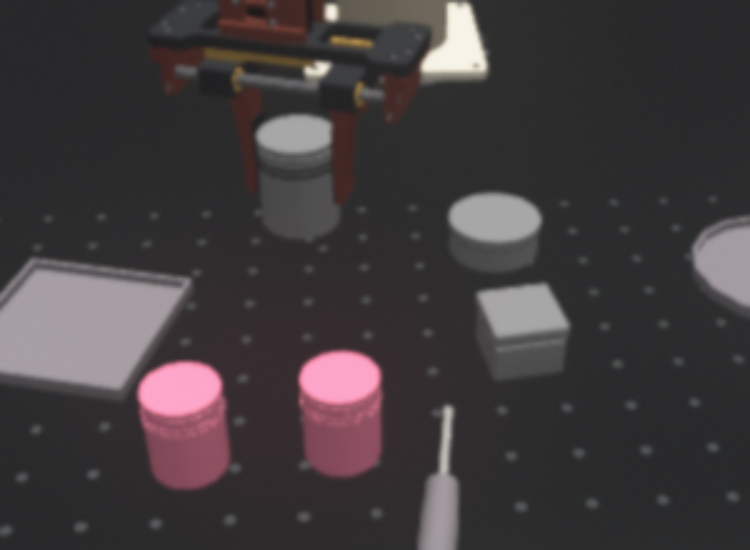

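The crop shows the can hanging upright in the fingers, cap at about crop (295,135). The vertical load of −4.3 N points to the slug. Now the first tip, about the horizontal axis perpendicular to the jaws.

```bash
python3 -m creep '[{"tx":0,"ty":0,"tz":0,"rx":0.14,"ry":-0.048,"rz":0,"fingers":255},{"tx":0,"ty":0,"tz":0,"rx":0.28,"ry":-0.096,"rz":0,"fingers":255},{"tx":0,"ty":0,"tz":0,"rx":0.42,"ry":-0.143,"rz":0,"fingers":255},{"tx":0,"ty":0,"tz":0,"rx":0.5,"ry":-0.17,"rz":0,"fingers":255},{"tx":0,"ty":0,"tz":0,"rx":0.5,"ry":-0.17,"rz":0,"fingers":255},{"tx":0,"ty":0,"tz":0,"rx":0.5,"ry":-0.17,"rz":0,"fingers":255},{"tx":0,"ty":0,"tz":0,"rx":0.5,"ry":-0.17,"rz":0,"fingers":255}]'; python3 - <<'E'
from h import *
c=cam("scene"); o=ctrl.get_obs()
R=cv2.Rodrigues(np.array(o["orientation"]))[0];print(np.degrees(np.arccos(-R[2,1])),o["qpos"],o["ft_force"],o["moment"],o["width"])
cv2.imwrite("pics/s3.png",cv2.resize(c[0][130:350,150:450],None,fx=2.5,fy=2.5))
E
```

```text
t: 6.68
ee_pos: [637.3, -95.7, 171.2]
orientation: [-1.034, 0.17, -0.297]
ft_force: [0.7, -0.4, -4.8]
width: 55.9
30.206925716645742 [-0.40495244  0.55931468  1.66945313  0.61673383  1.04976107 -1.99997057] [-0.19492833  0.23790406 -4.37001337] [-0.56015775  0.17549101 -0.03306311] 55.51426458816106
```

View pics/s3.png

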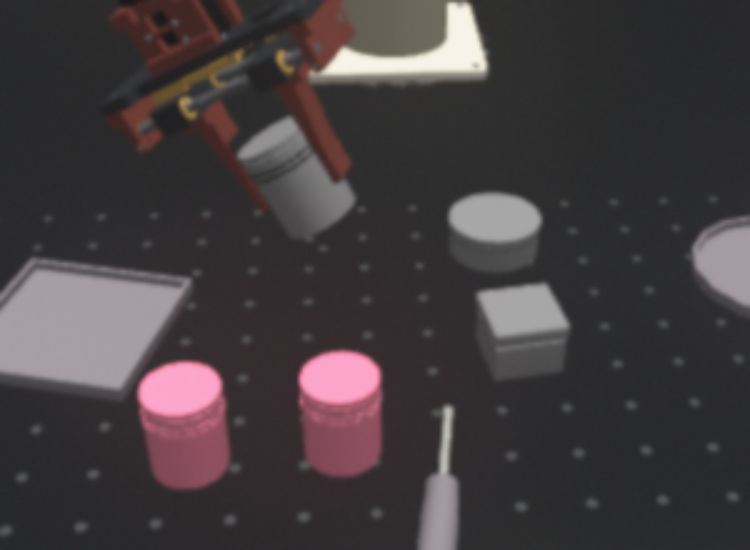

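The picture shows the can tipped 30° in the fingers with no slip, cap at about crop (270,140). Back upright, then a second tip.

```bash
python3 -m creep '[{"tx":0,"ty":0,"tz":0,"rx":-0.14,"ry":0.048,"rz":0,"fingers":255},{"tx":0,"ty":0,"tz":0,"rx":-0.28,"ry":0.096,"rz":0,"fingers":255},{"tx":0,"ty":0,"tz":0,"rx":-0.42,"ry":0.143,"rz":0,"fingers":255},{"tx":0,"ty":0,"tz":0,"rx":-0.5,"ry":0.17,"rz":0,"fingers":255},{"tx":0,"ty":0,"tz":0,"rx":-0.5,"ry":0.17,"rz":0,"fingers":255},{"tx":0,"ty":0,"tz":0,"rx":-0.5,"ry":0.17,"rz":0,"fingers":255},{"tx":0,"ty":0,"tz":0,"rx":-0.5,"ry":0.17,"rz":0,"fingers":255}]'; python3 -c "
from h import *
o=ctrl.get_obs();print(o['ft_force'],o['moment'],o['qpos'])
c=cam('scene');cv2.imwrite('pics/s4.png',cv2.resize(c[0][130:350,150:450],None,fx=2.5,fy=2.5))"
```

```text
t: 7.6
ee_pos: [636.6, -97.0, 170.6]
orientation: [-1.554, 0.259, -0.259]
ft_force: [-0.5, -0.5, -4.1]
width: 55.5
[-0.48766618 -0.54723919 -4.13345016] [0.03844086 0.06003661 0.05695092] [-1.70092214e-01  5.19140800e-01  1.62749249e+00  1.12524398e-03
  9.95237343e-01 -1.41153051e+00]
```

View pics/s4.png

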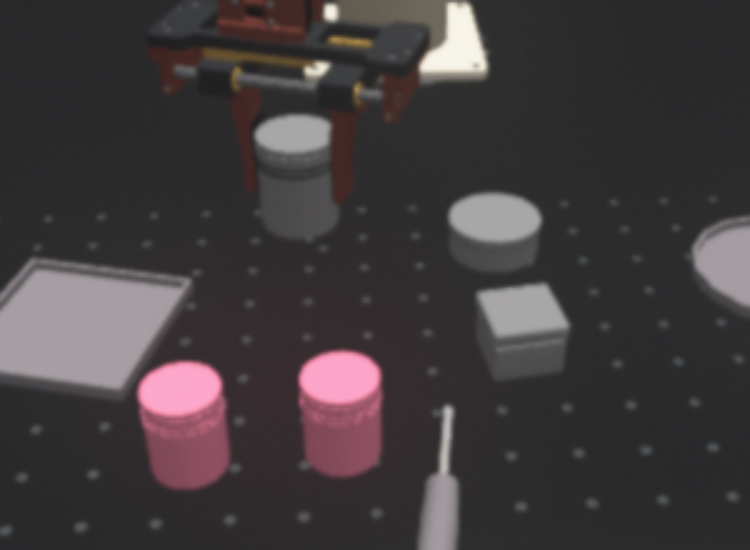

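The can is upright again, with its cap at crop (293,135) as before the tip. Now the second tip.

```bash
python3 -m creep '[{"tx":0,"ty":0,"tz":0,"rx":0.14,"ry":-0.048,"rz":0,"fingers":255},{"tx":0,"ty":0,"tz":0,"rx":0.28,"ry":-0.096,"rz":0,"fingers":255},{"tx":0,"ty":0,"tz":0,"rx":0.42,"ry":-0.143,"rz":0,"fingers":255},{"tx":0,"ty":0,"tz":0,"rx":0.5,"ry":-0.17,"rz":0,"fingers":255},{"tx":0,"ty":0,"tz":0,"rx":0.5,"ry":-0.17,"rz":0,"fingers":255},{"tx":0,"ty":0,"tz":0,"rx":0.5,"ry":-0.17,"rz":0,"fingers":255}]'; python3 -c "
from h import *
o=ctrl.get_obs();print(o['ft_force'],o['moment'])"
python3 -m creep '[{"tx":0,"ty":0,"tz":0,"rx":-0.14,"ry":0.048,"rz":0,"fingers":255},{"tx":0,"ty":0,"tz":0,"rx":-0.28,"ry":0.096,"rz":0,"fingers":255},{"tx":0,"ty":0,"tz":0,"rx":-0.42,"ry":0.143,"rz":0,"fingers":255},{"tx":0,"ty":0,"tz":0,"rx":-0.5,"ry":0.17,"rz":0,"fingers":255},{"tx":0,"ty":0,"tz":0,"rx":-0.5,"ry":0.17,"rz":0,"fingers":255},{"tx":0,"ty":0,"tz":0,"rx":-0.5,"ry":0.17,"rz":0,"fingers":255},{"tx":0,"ty":0,"tz":0,"rx":-0.5,"ry":0.17,"rz":0,"fingers":255}]'; python3 -c "
from h import *
F=[]
for i in range(8):
    c=cam('scene');o=ctrl.get_obs();F.append(o['ft_force'])
print(np.mean(F,0),o['ee_pos'],np.array([532,324,0])-o['ee_pos'])"
```

```text
t: 8.4
ee_pos: [637.0, -96.8, 170.8]
orientation: [-1.035, 0.172, -0.298]
ft_force: [0.2, 0.3, -4.3]
width: 56.0
[ 0.23535057  0.26097968 -4.30095246] [-0.55917311  0.18544115 -0.04922008]
t: 9.28
ee_pos: [636.6, -96.9, 170.7]
orientation: [-1.554, 0.259, -0.259]
ft_force: [-0.9, 0.2, -4.6]
width: 55.8
[-0.08534749  0.27120255 -4.20405293] [636.84436773 -96.5485043  170.70110798] [-104.84436773  420.5485043  -170.70110798]
```

All readings agree on a load of 4.2–4.4 N, so something is inside and it goes in the round dish. Carrying it there at height.

```bash
python3 -m creep '[{"tx":-5,"ty":20,"tz":0,"rx":0,"ry":0,"rz":0,"fingers":255},{"tx":-16,"ty":65,"tz":0,"rx":0,"ry":0,"rz":0,"fingers":255},{"tx":-29,"ty":115,"tz":0,"rx":0,"ry":0,"rz":0,"fingers":255},{"tx":-41,"ty":165,"tz":0,"rx":0,"ry":0,"rz":0,"fingers":255},{"tx":-54,"ty":215,"tz":0,"rx":0,"ry":0,"rz":0,"fingers":255},{"tx":-66,"ty":265,"tz":0,"rx":0,"ry":0,"rz":0,"fingers":255},{"tx":-79,"ty":315,"tz":0,"rx":0,"ry":0,"rz":0,"fingers":255},{"tx":-91,"ty":365,"tz":0,"rx":0,"ry":0,"rz":0,"fingers":255},{"tx":-101,"ty":403,"tz":0,"rx":0,"ry":0,"rz":0,"fingers":255},{"tx":-105,"ty":420,"tz":0,"rx":0,"ry":0,"rz":0,"fingers":255}]'
python3 -m creep '[{"tx":0,"ty":0,"tz":0,"rx":0,"ry":0,"rz":0,"fingers":255},{"tx":0,"ty":0,"tz":0,"rx":0,"ry":0,"rz":0,"fingers":255},{"tx":0,"ty":0,"tz":-30,"rx":0,"ry":0,"rz":0,"fingers":255},{"tx":0,"ty":0,"tz":-65,"rx":0,"ry":0,"rz":0,"fingers":255},{"tx":0,"ty":0,"tz":-90,"rx":0,"ry":0,"rz":0,"fingers":255},{"tx":0,"ty":0,"tz":-100,"rx":0,"ry":0,"rz":0,"fingers":255},{"tx":0,"ty":0,"tz":-100,"rx":0,"ry":0,"rz":0,"fingers":255},{"tx":0,"ty":0,"tz":-100,"rx":0,"ry":0,"rz":0,"fingers":255}]'; python3 - <<'E'
from h import *
for n in("scene","top"):
    c=cam(n); im=c[0].copy(); a=np.linspace(0,6.283,90)
    for r,z in((79,12),): 
        for p in proj(c,np.c_[532+r*np.cos(a),324+r*np.sin(a),0*a+z]): cv2.circle(im,tuple(int(round(v)) for v in p),0,(0,255,0),-1)
    u,v=proj(c,[[532,324,20]])[0].astype(int); cv2.imwrite(f"pics/{n}5.png",cv2.resize(im[max(v-110,0):v+110,max(u-150,0):u+150],None,fx=2.5,fy=2.5))
E
```

```text
t: 10.92
ee_pos: [530.2, 326.4, 170.8]
orientation: [-1.555, 0.256, -0.256]
ft_force: [-0.0, -0.7, -5.1]
width: 55.8
t: 11.92
ee_pos: [532.8, 323.8, 71.9]
orientation: [-1.554, 0.257, -0.26]
ft_force: [0.6, 0.7, -3.8]
width: 55.6
```

View pics/scene5.png

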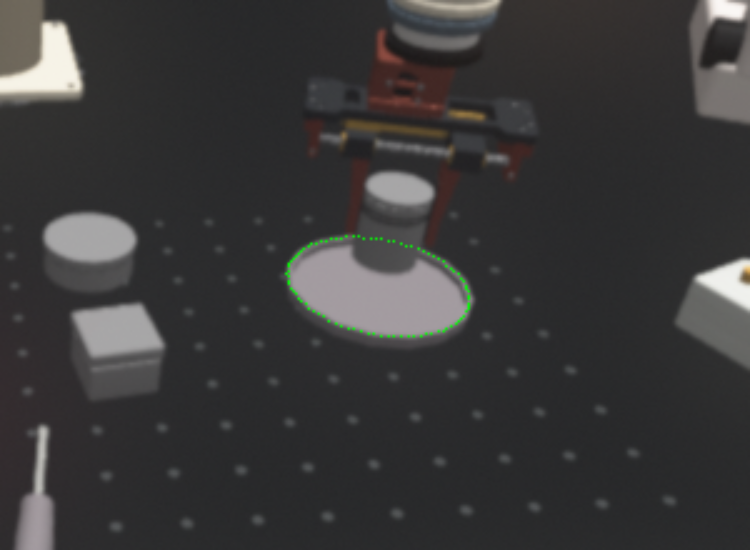

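View pics/top5.png

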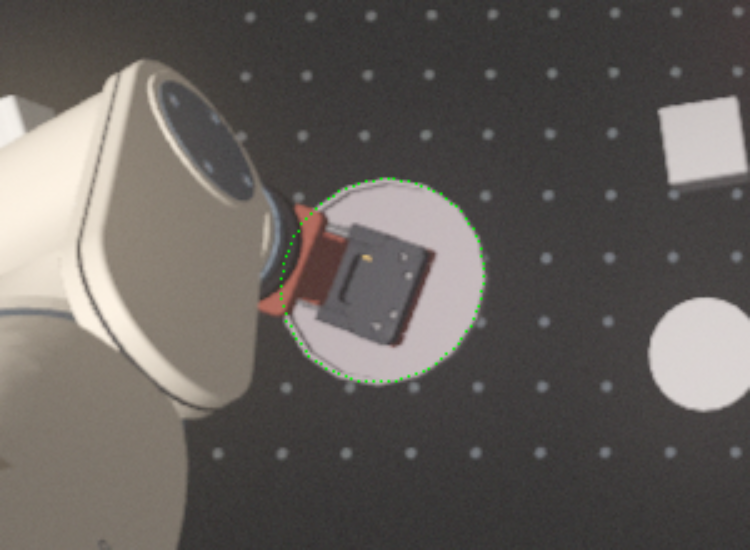

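The projected dish outline coincides with the rim in both views, and the can hangs upright above its middle. Lowering gently.

```bash
python3 -m creep '[{"tx":-1,"ty":0,"tz":-10,"rx":0,"ry":0,"rz":0,"fingers":255},{"tx":-1,"ty":0,"tz":-20,"rx":0,"ry":0,"rz":0,"fingers":255},{"tx":-1,"ty":0,"tz":-28,"rx":0,"ry":0,"rz":0,"fingers":255},{"tx":-1,"ty":0,"tz":-32,"rx":0,"ry":0,"rz":0,"fingers":255},{"tx":-1,"ty":0,"tz":-34,"rx":0,"ry":0,"rz":0,"fingers":255},{"tx":-1,"ty":0,"tz":-35,"rx":0,"ry":0,"rz":0,"fingers":255},{"tx":-1,"ty":0,"tz":-35,"rx":0,"ry":0,"rz":0,"fingers":255},{"tx":-1,"ty":0,"tz":-35,"rx":0,"ry":0,"rz":0,"fingers":255}]'
```

```text
t: 13.02
ee_pos: [531.0, 323.8, 36.0]
orientation: [-1.555, 0.258, -0.258]
ft_force: [-0.8, -0.0, -4.9]
width: 55.9
```

Still hanging, so I'll go down in 0.5 mm steps.

```bash
python3 -m creep '[{"tx":0,"ty":0,"tz":-0.5,"rx":0,"ry":0,"rz":0,"fingers":255},{"tx":0,"ty":0,"tz":-1,"rx":0,"ry":0,"rz":0,"fingers":255},{"tx":0,"ty":0,"tz":-1,"rx":0,"ry":0,"rz":0,"fingers":255},{"tx":0,"ty":0,"tz":-1,"rx":0,"ry":0,"rz":0,"fingers":255}]'
```

```text
t: 13.52
ee_pos: [531.0, 323.7, 35.0]
orientation: [-1.555, 0.258, -0.258]
ft_force: [-0.8, -0.3, -1.0]
width: 55.7
```

The load has gone to the dish. One more half millimetre, then release.

```bash
python3 -m creep '[{"tx":0,"ty":0,"tz":-0.4,"rx":0,"ry":0,"rz":0,"fingers":255},{"tx":0,"ty":0,"tz":-0.4,"rx":0,"ry":0,"rz":0,"fingers":0},{"tx":0,"ty":0,"tz":-0.4,"rx":0,"ry":0,"rz":0,"fingers":0},{"tx":0,"ty":0,"tz":-0.4,"rx":0,"ry":0,"rz":0,"fingers":0},{"tx":0,"ty":0,"tz":-0.4,"rx":0,"ry":0,"rz":0,"fingers":0},{"tx":0,"ty":0,"tz":-0.4,"rx":0,"ry":0,"rz":0,"fingers":0},{"tx":0,"ty":0,"tz":-0.4,"rx":0,"ry":0,"rz":0,"fingers":0},{"tx":0,"ty":0,"tz":-0.4,"rx":0,"ry":0,"rz":0,"fingers":0}]'
```

```text
t: 14.52
ee_pos: [530.9, 323.7, 34.3]
orientation: [-1.555, 0.258, -0.258]
ft_force: [-0.5, -0.2, -0.2]
width: 87.4
```

```bash
python3 -m creep '[{"tx":0,"ty":0,"tz":15,"rx":0,"ry":0,"rz":0,"fingers":0},{"tx":0,"ty":0,"tz":45,"rx":0,"ry":0,"rz":0,"fingers":0},{"tx":0,"ty":0,"tz":90,"rx":0,"ry":0,"rz":0,"fingers":0},{"tx":0,"ty":0,"tz":140,"rx":0,"ry":0,"rz":0,"fingers":0},{"tx":-40,"ty":40,"tz":180,"rx":0,"ry":0,"rz":0,"fingers":0},{"tx":-80,"ty":80,"tz":180,"rx":0,"ry":0,"rz":0,"fingers":0},{"tx":-120,"ty":120,"tz":180,"rx":0,"ry":0,"rz":0,"fingers":0},{"tx":-150,"ty":150,"tz":180,"rx":0,"ry":0,"rz":0,"fingers":0},{"tx":-150,"ty":150,"tz":180,"rx":0,"ry":0,"rz":0,"fingers":0},{"tx":-150,"ty":150,"tz":180,"rx":0,"ry":0,"rz":0,"fingers":0}]'; python3 - <<'E'
from h import *
o=ctrl.get_obs();print(o["ft_force"])
for n in("scene","top"):
    c=cam(n); im=c[0].copy(); a=np.linspace(0,6.283,60)
    for r,z in((79,12),(28,74)): 
        for p in proj(c,np.c_[532+r*np.cos(a),324+r*np.sin(a),0*a+z]): cv2.circle(im,tuple(int(round(v)) for v in p),0,(0,255,0),-1)
    u,v=proj(c,[[532,324,20]])[0].astype(int); cv2.imwrite(f"pics/{n}6.png",cv2.resize(im[max(v-110,0):v+110,max(u-150,0):u+150],None,fx=2.5,fy=2.5))
E
```

```text
t: 15.78
ee_pos: [381.1, 473.4, 215.0]
orientation: [-1.555, 0.257, -0.258]
ft_force: [0.4, 0.2, -0.5]
width: 88.1
[ 0.39870623  0.21406315 -0.46529953]
```

View pics/scene6.png

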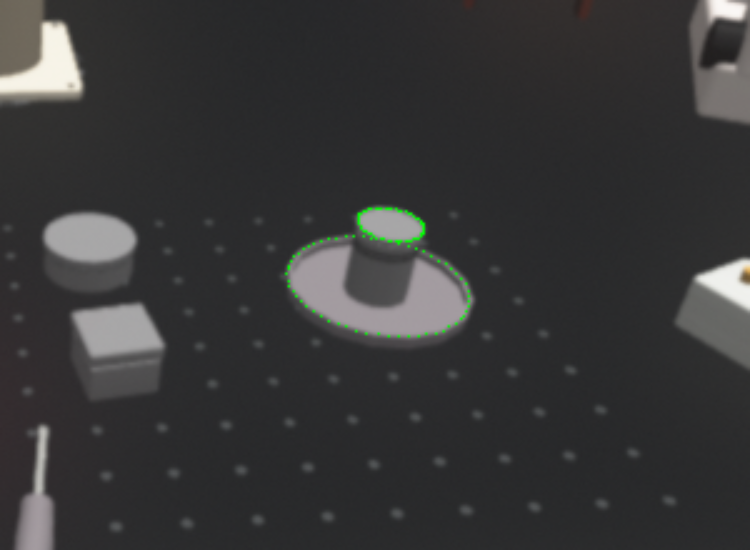

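View pics/top6.png

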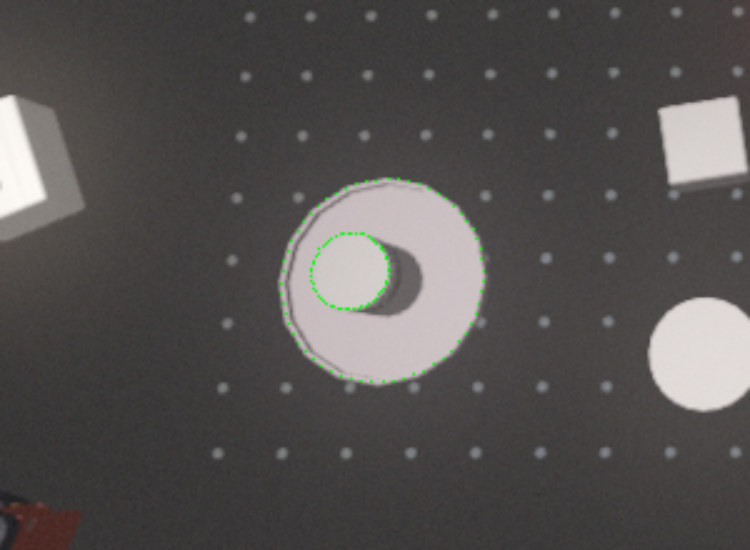

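Both views show the can upright in the dish. Its cap matches the predicted circle (scene crop (390,225), top crop (350,271)) to about 1 px, and the arm is clear. Handing in.

```bash
python3 -c "
from workcell import ctrl
print(ctrl.close_job())"
```

```text
the job is handed in; nothing more can be done
None
```

The canister still has something inside, so I stood it upright in the middle of the round dish and let go. I handed the job in at about 16 s; no verdict was reported.

- **Shake and weight:** I gripped the grey canister at 55.6 mm, lifted it about 140 mm and tipped it over about 30° and back twice without slipping. The average load in the air was 4.2–4.3 N, matching a full canister (4.4 N) rather than an empty one (1.3 N). I judged it by weight and did not look for a rattle.
- **Set down:** I lowered it until the dish took the weight, then opened the fingers, and backed the arm well away.
- **Last checks:** Both camera views show the canister standing upright, with its cap within about 1 px of where a centred canister should appear. The force on the gripper was back near zero. No check failed or disagreed beyond a few millimetres between the two cameras.

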